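Extend the boom of the inspection lamp by one hole

ROBOT

A 6-joint arm with a two-finger parallel gripper is mounted at the origin on the work surface. World frame = base frame: x ahead of the robot, y to its left, z up, the work surface at z = 0. Lengths are in m, angles in rad, forces in N, time in s.
With the tool pointing down it reaches from about 0.15 to 0.775 m from the base axis. Payload 6.1 kg.
Tool frame: the origin (TCP) lies at the very end of the fingers, on their centre line; the grasp point (between the pads) lies bot.hold_point_z behind it (bot.hold_point_z is the distance from the TCP to the grasp point, in m); z points along the fingers, y is the line along which they close (so a half turn about z gives the same grasp; the last joint's range is limited). The gripper opens to 85 mm and grips with 20 to 120 N. Pads are 22 mm wide; open, the fingers measure 114 mm over their backs; the gripper's body (76 mm by 85 mm) begins 54 mm behind the grasp point. The pads swing forward as they close: fully open they stand 13 mm farther back than shut.
Start: joints at [-1.293, 0.126, -0.04, 1.405, 0, 1.571], TCP at [0.144, -0.505, 0.231] pointing down, gripper open.
Joint ranges: [-2.72, 2.72], [-0.95, 1.95], [-1.27, 1.35], [-1.78, 2.02], [-1.46, 1.47], [-3.14, 3.14]. Speed limits (rad/s): [2.39, 2.39, 3.01, 3.14, 3.14, 3.14].

INTERFACE

Orientations are given as [roll, pitch, yaw] about the fixed x, y, z axes, in that order (R = Rz(yaw) Ry(pitch) Rx(roll)).
In Python, from cell import telemetry, eyes, workorder, bot gives the robot as it stands. The module is installed in compiled form; this text tells all that it offers.
- The arm moves only by the shell command python3 -m handwheel 'ROWS' [OPENING]. ROWS is text: rows parted by semicolons, each of 6 numbers parted by spaces: the shift along the world's x, y, z normalised to -1 to 1, where 1 is 0.12 m, then the turn, a rotation vector about the world's x, y, z normalised to -1 to 1, where 1 is pi/2 rad. A call has 1 to 8 rows; each row is the pose to reach, as a shift and turn from the pose commanded when the call began; what a row does not reach only later rows make up. A row lasts 1/8 s, in which the tool goes at most 62.5 mm and 10.7 degrees, less where a joint would pass 70% of its speed; a pose out of reach is approached as far as the arm can. A call with a number of a shift or a turn outside -1 to 1 is refused whole. A call with a gripper value outside its range is refused whole. OPENING is the closure in counts, from 0 (fully open) to 255 (shut), set as the call begins (- or left out, the last holds). The fingers move at their own pace and stop on an object; the grip force is fixed at half the most. Time passes only in rows, so rows that repeat a pose let the fingers close. It gives the time, the measured TCP pose, the force, the opening and the grip force at its end, in the units of the state.
- telemetry.observe(): the state, without advancing time (a new reading comes with each control period).
- eyes.read_camera(name): name is "side" or "top" or "wrist"; returns a dict with "image" (420x560x3 uint8, red, green, blue), "fx", "fy", "cx", "cy" (pixels), "rvec" (rotation vector, rad) and "tvec" (3), from world to camera coordinates, as OpenCV has them. Camera axes: x right, y down, z forward; pixel columns grow to the right and rows downward; lengths in m; the calibration is good to about 2 mm. A picture is of the moment at which its call begins. There is no depth.
- workorder.close_job(): hands the job in; it is judged then, once.
The state is a dict: "time_s": time; "joints": joint angles; "dq": joint speeds; "effort": joint torques, N m; "position": TCP position; "tcp_rot": TCP orientation; "contact_force": force on the tool from outside, world axes, zero at the start; "torque": the same for the moment, N m; "opening": finger opening in m; "finger_force": force on a finger pad.
Only numpy, scipy, OpenCV 4.12 (cv2) and the standard library are available. Lean on these libraries where they do the work, as an engineer would, in place of code of your own. Each camera call takes 0.05 s, during which the arm holds its last target. There are 200 camera calls.

TASK

The inspection lamp stops short of the middle of the pan: extend its telescoping boom by one hole. Flip the black cam lever on the boom all the way open, squeeze in the two spring buttons on the sides of the boom and slide the boom's outer sleeve up and outwards until both buttons pop out through the next pair of holes; feel for the stop and do not wrench the sleeve against the locked buttons. Then flip the cam lever fully shut again. Leave everything else on the bench where it is.

Things in the scene. Friction and masses are not known exactly. Their poses are not given: they have to be found in the camera images.
- pinch_point (a point): on the axis of the boom's sliding outer sleeve (square aluminium tube, 32 x 32 mm outside, 257 mm long, wall 2.5 mm) and moving with it; at the start half-way between the two spring buttons. Axes: x along the boom, rising 33 degrees, away from its foot; y level, across it; z square out of its top face. Come along z, tool tilted 33 degrees, fingers either side
- sleeve_mouth (a point): centre of the sleeve's lower end, 102 mm down the boom from pinch_point; a black clamp collar, 44 mm wide, sits on it. Each side wall of the sleeve has five 16 mm holes at 162, 132, 102, 72 and 42 mm from this end. The sleeve slides with 7.5 N of friction, its 0.6 kg pulls down the slope with 3.5 N, and it stays where it is left
- buttons (a point): half-way between the two round-headed steel spring buttons, on the boom's axis; fixed to the inner tube and the stand (axes: the stand's, z up). Each button, 14 mm in diameter, stands out 7 mm from one side wall of the sleeve, level, across the boom (46 mm over both), and pushes in with 2 to 5 N. To free the sleeve both must be pressed flush with its walls at once
- battery_box (a point): centre of a black box, 74 x 46 x 36 mm, on top of the sleeve, 104 mm up the boom from pinch_point; together with the lamp head, 110 mm across, hung from the upper end, it blocks the space straight above the buttons, but not the space square to the boom's top face
- lever_tip (a point): middle of the grip end of the cam lever: black, 18 mm wide (across the boom), 9 mm thick, reaching 80 mm from its hinge. Shut, it lies along the top of the sleeve, pointing up the boom, this point 37 mm above the top face, 67 mm along and 22.5 mm above the hinge. Open, it stands square to the boom, leaning a little to the foot. About 5 N at the tip moves it
- lever_hinge (a point): centre of the cam lever's hinge on top of the collar, 88 mm down the boom from pinch_point and 31 mm above the boom's axis; the hinge line runs level across the boom. It moves with the sleeve
- lever (a joint): cam lever angle, rad: 0 fully shut (the sleeve is clamped), 1.6 fully open (the stop); it stays where it is left. The sleeve is free beyond about 1.2
- sleeve (a joint): sleeve travel up the boom, m: 0 (within 1 mm) at the start, about 0.030 at the next hole; 1 mm of play in a hole. A grip over both buttons presses them flush; sliding then pushes their round heads under the wall (about 18 N along the boom), they ride inside it (about 13 N) and spring out and lock hard at the next holes, which the grip, moving with the sleeve, leaves free
- button_left: the left spring button; its origin is the crown of its round head, 23 mm from the boom's axis along +y of pinch_point when fully out, 16 mm when pressed flush with the sleeve's outside, 13.5 mm when under the sleeve's wall. Its spring clip must not be loaded along the boom with more than 20 N
- button_right: the right spring button, the same along -y of pinch_point
- lamp_pan_mid (a point): round foil pan of crushed brick under the lamp head, 164 mm across the rim, 45 mm high; the point is its centre, half-way up
- gravel_pan_mid (a point): larger foil pan of crushed brick, 190 mm across the rim, 60 mm high; its centre, half-way up
- brick_mid (a point): half of a red clay brick with four holes, 115 x 105 x 62 mm, lying flat beside the lamp stand; its centre
- prism1_mid (a point): grey mortar prism, 160 x 40 x 40 mm, lying flat beside the lamp stand; its centre, x along it
- prism2_mid (a point): another such mortar prism, farther to the left; its centre, x along it
- jar_mid (a point): glass jar with a white lid, 68 mm across, 100 mm high; its centre
- dish_mid (a point): shallow glass dish, 96 mm across, 18 mm high; its centre
- spatula_grip (a point): spatula with a wooden handle lying on the bench, 190 mm long; a point on its handle

How it is judged:
On the way, in this order (a step that is already met when the one before it is completed fails the run):
1. the cam lever is flipped open, the boom still in its first hole (value of joint lever above 1.2 rad and value of joint sleeve below 0.003 m), for 0.1 s.
2. the sleeve has been slid out and both buttons have popped out in the next holes, the lever still open (value of joint sleeve between 0.0275 and 0.0325 m and y of button_left in the frame of buttons above 0.021 m and y of button_right in the frame of buttons below -0.021 m and value of joint lever above 1.2 rad), for 0.2 s.
3. the cam lever is shut again with the buttons in the next holes (value of joint sleeve between 0.0275 and 0.0325 m and y of button_left in the frame of buttons above 0.021 m and y of button_right in the frame of buttons below -0.021 m and value of joint lever below 0.12 rad), for 0.2 s.
At the end, for the whole second after the job is handed in: the sleeve is one hole (30 mm, within 2.5 mm) farther out and at rest, both buttons are out through the next holes (pressed in by less than 2 mm), and the cam lever is shut (within 0.12 rad) (all of step 3 and velocity of joint sleeve between -0.01 and 0.01 m/s); the robot touches nothing.
It fails at once if the sleeve is wrenched against the locked buttons: over 20 N on a button while the lever is open (value of joint lever above 1.2 rad and contact force between any of button_left, button_right and anything else above 20 N).
It fails at once if another thing on the bench is shifted by more than 25 mm (distance of any of lamp_pan_mid, gravel_pan_mid, brick_mid, prism1_mid, prism2_mid, jar_mid, dish_mid, spatula_grip from where it was at the start of the episode above 0.025 m).
It also fails if it takes over 67 s, if anything falls off the work surface, if the arm or the gripper's body presses on something with over 40 N, if the wrist force passes 120 N, or if a joint passes its speed limit or range.

## Working session

There is one attempt and no reset: what is moved stays moved. The work goes in short steps, Python scripts to look and compute and a shell command to move; the robot and the scene stay as the last step left them, time stands still between calls to the robot, and variables do not carry over. Pictures are saved under pics/ and viewed, at most 13 in all, crops included, and the job is handed in when it is done.

```bash
mkdir -p pics; cat > h.py <<'E'
import numpy as np, cv2, json
from cell import telemetry, eyes, workorder, bot
def snap(n,f,crop=None,s=1):
    d=eyes.read_camera(n); im=d["image"][:,:,::-1]
    np.savez(f"pics/{f}.npz",**{k:d[k] for k in("image","fx","fy","cx","cy","rvec","tvec")})
    if crop: x0,y0,x1,y1=crop; im=im[y0:y1,x0:x1]
    cv2.imwrite(f"pics/{f}.png",cv2.resize(im,None,fx=s,fy=s,interpolation=cv2.INTER_CUBIC))
    return d
def cam(f):
    d=np.load(f"pics/{f}.npz"); K=np.array([[d["fx"],0,d["cx"]],[0,d["fy"],d["cy"]],[0,0,1]],float)
    return K,d["rvec"].astype(float),d["tvec"].astype(float)
def proj(f,P):
    K,r,t=cam(f); return cv2.projectPoints(np.atleast_2d(np.array(P,float)),r,t,K,None)[0][:,0]
def tri(f1,p1,f2,p2):
    M=[]
    for f in(f1,f2):
        K,r,t=cam(f); M.append(K@np.c_[cv2.Rodrigues(r)[0],t.reshape(3,1)])
    X=cv2.triangulatePoints(M[0],M[1],np.array(p1,float).reshape(2,1),np.array(p2,float).reshape(2,1))[:,0]
    return X[:3]/X[3]
E
python3 - <<'E'
from h import *
a=snap("side","s0"); b=snap("top","t0")
for d in(a,b): print(d["fx"],-cv2.Rodrigues(d["rvec"])[0].T@d["tvec"])
print(bot.hold_point_z, telemetry.observe())
im=np.vstack([a["image"],b["image"]])[:,:,::-1]
E
```

```text
459.84458037748294 [0.12084937 0.86236685 1.13755506]
535.8340466694129 [0.29605634 0.00214263 1.64465658]
0.0187 {'time_s': 0.1, 'joints': array([-1.29304608e+00,  1.26327545e-01, -4.04671849e-02,  1.40536230e+00,
        3.10119527e-06,  1.57084053e+00]), 'dq': array([-6.24941708e-05,  1.16936357e-04,  2.35722336e-03,  2.05298033e-05,
        1.65327220e-03,  9.35787600e-04]), 'effort': array([-1.75327194e-03, -4.36909139e+01,  3.53600192e+01,  1.38213619e-02,
       -1.37121892e-04,  2.53454226e-05]), 'position': array([ 0.1438605 , -0.50455769,  0.23062042]), 'tcp_rot': array([-3.14023195e+00, -3.04104696e-06,  2.77706039e-01]), 'contact_force': array([-1.39491941, -0.08495747, -0.07235339]), 'torque': array([-0.01088699,  0.01624062,  0.02591063]), 'finger_force': 0.0, 'opening': 0.08523689745442731}
```

View pics/s0.png

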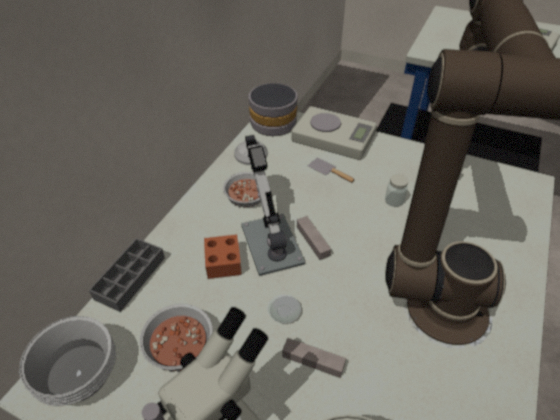

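View pics/t0.png

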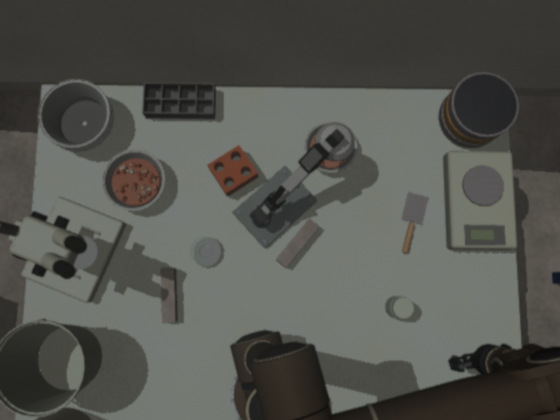

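The side view shows the lamp stand at about (270,240), with its boom rising to the head at (255,150). In the top view the foot is at about (265,212) and the head at about (335,140). I'll enlarge both.

```bash
python3 - <<'E'
from h import *
def c(f,x0,y0,w,h,s):
    im=np.load(f"pics/{f}.npz")["image"][y0:y0+h,x0:x0+w,::-1]
    im=cv2.resize(im,None,fx=s,fy=s,interpolation=cv2.INTER_CUBIC)
    im=(255*(im/255.)**0.55).astype(np.uint8)
    for k in range(0,w,10): cv2.line(im,(k*s,0),(k*s,6 if k%50 else 14),(0,255,0),1)
    for k in range(0,h,10): cv2.line(im,(0,k*s),(6 if k%50 else 14,k*s),(0,255,0),1)
    return im
a=c("s0",230,130,70,100,6); b=c("t0",245,120,60*2-50,100,5)
b=c("t0",248,123,100,110,5)[:]
a=c("s0",230,130,50,92,6)
im=np.zeros((555,800,3),np.uint8); im[:552,:300]=a; im[:550,300:800]=b
cv2.imwrite("pics/c0.png",im)
E
```

```text
(no output)
```

View pics/c0.png

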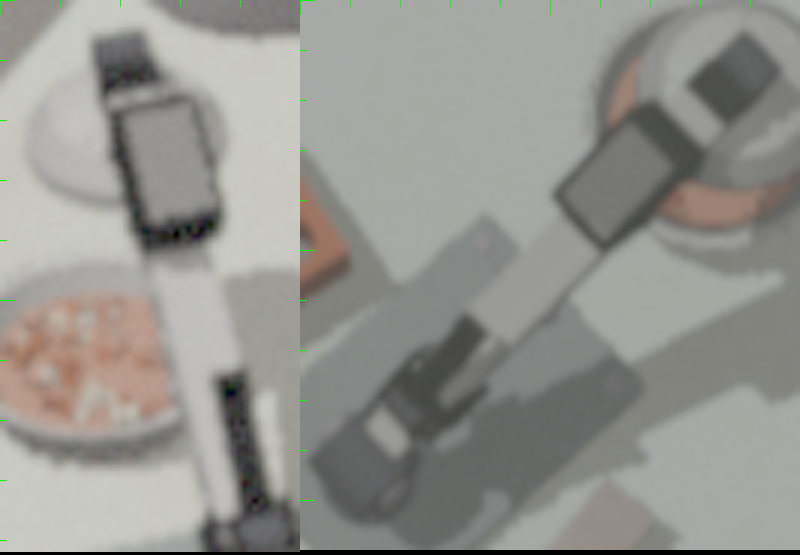

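The crop shows these features. For the battery box top face in the top view, the corners are at crop (558,195), (605,246), (682,165) and (635,112). In the side view they are at (115,112), (190,95), (215,197) and (145,222). The lever tip is at about (478,324) in the top view and (229,376) in the side view. I'll fit the boom pose to these points.

```bash
cat > fit.py <<'E'
from h import *
from scipy.optimize import least_squares
A=np.radians(33)
def frame(p):
    az=p[3]; x=np.array([np.cos(A)*np.cos(az),np.cos(A)*np.sin(az),np.sin(A)]); y=np.array([-np.sin(az),np.cos(az),0]); return np.c_[x,y,np.cross(x,y)]
def W(p,L): return np.array(p[:3])+np.atleast_2d(L)@frame(p).T
E
python3 - <<'E'
from fit import *
T=lambda u,v:(248+(u-300)/5-.4,123+v/5-.4); S=lambda u,v:(230+u/6-.4,130+v/6-.4)
m=1e-3
C=[(67,23,52),(67,-23,52),(141,-23,52),(141,23,52),(-21,0,54)]
O={"t0":[T(558,195),T(605,246),T(682,165),T(635,112),T(478,324)],"s0":[S(145,222),S(215,197),S(190,95),S(115,112),S(229,376)]}
E=[((-10,16,16),(50,16,16),"t0",[T(485,310),T(555,238)]),((0,-16,16),(50,-16,16),"t0",[T(530,330),T(590,268)])]
def res(p):
    r=[]
    for f in O: r+=list((proj(f,W(p,np.array(C)*m))-O[f]).ravel())
    for a,b,f,q in E:
        P=proj(f,W(p,np.array([a,b])*m)); d=(P[1]-P[0])/np.linalg.norm(P[1]-P[0])
        r+=[d[0]*(x[1]-P[0,1])-d[1]*(x[0]-P[0,0]) for x in q]
    return np.array(r)
s=least_squares(res,[.4,-.05,.25,-.8],loss="soft_l1"); p=s.x
print(p,np.degrees(p[3])); print(res(p).round(1))
print("lever tip",W(p,[-.021,0,.0535]),"hinge",W(p,[-.088,0,.031]),"tri tip",tri("t0",O["t0"][4],"s0",O["s0"][4]))
print("tri box",np.mean([tri("t0",O["t0"][i],"s0",O["s0"][i]) for i in range(4)],0),W(p,[.104,0,.052]))
np.save("p.npy",p)
E
```

```text
[ 0.60734345 -0.05924325  0.16588075 -0.81175161] -46.50994123869867
[-1.5 -0.6  0.9  1.5  3.8 -1.5  1.  -3.4 -0.4  1.8  0.1  2.3  3.1  3.4
  0.9 -2.2 -1.1 -2.   1.2  2.4  1.9  2.4 -0.1  0.1]
lever tip [[ 0.57516858 -0.02532622  0.19931221]] hinge [[0.54493018 0.00654947 0.1439513 ]] tri tip [ 0.57878921 -0.02590507  0.20733342]
tri box [ 0.64605104 -0.09846873  0.27006635] [[ 0.64788048 -0.10197521  0.26613408]]
```

```bash
cat >> fit.py <<'E'
from scipy.spatial.transform import Rotation as Rn
p=np.load("p.npy") if __import__("os").path.exists("p.npy") else None
H=bot.hold_point_z
def go(L):
    """shift/turn in move units that brings grasp point to boom coords L (mm), tool along -z_boom, tool x = x_boom"""
    F=frame(p); R=np.c_[F[:,0],-F[:,1],-F[:,2]]
    o=telemetry.observe(); R0=Rn.from_euler("xyz",o["tcp_rot"])
    tcp=W(p,np.array(L)*1e-3)[0]+R[:,2]*H
    d=(tcp-o["position"])/.12; r=(Rn.from_matrix(R)*R0.inv()).as_rotvec()/(np.pi/2)
    print(L,"t",round(o["time_s"],2),"shift",d.round(3),"turn",r.round(3),"tcp",tcp.round(3))
def where():
    o=telemetry.observe(); F=frame(p); R0=Rn.from_euler("xyz",o["tcp_rot"]).as_matrix()
    g=o["position"]-R0[:,2]*H
    print("t",round(o["time_s"],2),"boom mm",(F.T@(g-p[:3])*1e3).round(1),"F_boom",(F.T@o["contact_force"]).round(1),"open",round(o["opening"]*1e3,1),"fing",round(o["finger_force"],1),"rotErr",(F.T@Rn.from_matrix(R0@np.c_[F[:,0],-F[:,1],-F[:,2]].T).as_rotvec()*57.3).round(2))
E
python3 -c "
from fit import *
go([-40,0,160]);print(frame(p).T.round(3)/.12)"
python3 -m handwheel '0 0.2 0.5 0 0 0; 0.2 0.6 1 0 0 0; 0.4 1 1 0 0 -0.1; 0.6 1 1 0 0 -0.2; 0.8 1 1 0 0 -.3; 1 1 1 0 0 -.4'
```

```text
[-40, 0, 160] t 0.1 shift [3.229 4.379 0.266] turn [-0.102 -0.371 -0.674] tcp [0.531 0.021 0.263]
[[ 4.80833333 -5.06666667  4.54166667]
 [ 6.04166667  5.73333333  0.        ]
 [-3.125       3.29166667  6.99166667]]
time_s: 0.85
position: [0.2647, -0.3845, 0.3512]
tcp_rot: [-3.142, 0.0, -0.355]
contact_force: [-1.1, 0.2, 0.3]
opening: 0.0856
finger_force: 0.0
```

```bash
python3 -m handwheel '0.2 0.3 0 0 0 0; 0.5 0.7 0 0 0 0; 0.7 1 0 0 0 0;0.7 1 0 0 0 0' >/dev/null; python3 -m handwheel '0.2 0.3 0 0 0 0; 0.5 0.7 0 0 0 0; 0.7 1 0 0 0 0;0.7 1 0 0 0 0'>/dev/null;  python3 -m handwheel '0.2 0.3 0 0 0 0; 0.5 0.7 0 0 0 0; 0.7 1 0 0 0 0;0.7 1 0 0 0 0'; python3 -c "
from fit import *
go([-40,0,160])"
```

```text
time_s: 2.35
position: [0.4892, -0.1154, 0.3508]
tcp_rot: [-3.091, 0.003, -0.26]
contact_force: [-0.1, 0.4, 0.4]
opening: 0.085
finger_force: 0.0
[-40, 0, 160] t 2.35 shift [ 0.351  1.136 -0.735] turn [-0.218 -0.305 -0.35 ] tcp [0.531 0.021 0.263]
```

```bash
python3 -m handwheel '0.1 0.3 0 -.05 -.07 -.08; 0.2 0.6 0 -.1 -.15 -.17; 0.3 0.9 0 -.16 -.22 -.26;0.35 1 0 -.21 -.3 -.35;0.35 1 0 -.21 -.3 -.35;0.35 1 0 -.21 -.3 -.35;0.35 1 0 -.21 -.3 -.35'; python3 -c "
from fit import *
go([-40,0,160]);d=snap('wrist','w1'); print(frame(p).T@(-cv2.Rodrigues(d['rvec'])[0].T@d['tvec']-p[:3])); where()
im=cv2.imread('pics/w1.png'); cv2.imwrite('pics/w1.png',(255*(im/255.)**0.6).astype('uint8'))
print(proj('w1',W(p,np.array([[-21,0,54],[0,0,0],[67,23,52],[67,-23,52],[-88,0,31]])*1e-3)).round())"
```

```text
time_s: 3.22
position: [0.3813, -0.2579, 0.3515]
tcp_rot: [-3.112, -0.549, -0.613]
contact_force: [-0.7, 0.5, -0.1]
opening: 0.0852
finger_force: 0.0
[-40, 0, 160] t 3.23 shift [ 1.25   2.324 -0.74 ] turn [-0.023 -0.003 -0.137] tcp [0.531 0.021 0.263]
[ 0.17196856 -0.30649136  0.30224785]
t 3.27 boom mm [  91.5 -305.4  180.9] F_boom [-3.2 -0.3  0.2] open 85.3 fing 0.0 rotErr [7.56 1.64 9.46]
[[-17. 248.]
 [ 29. 211.]
 [-50. 157.]
 [ -5. 167.]
 [ 12. 292.]]
```

View pics/w1.png

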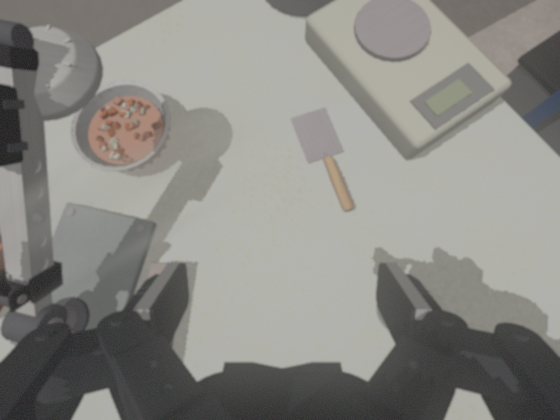

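The wrist picture shows the boom at the left edge (lever around (30,290), box around (10,130)). The tool ended short in y, so I'll check the joints.

```bash
python3 -c "
from fit import *
print(telemetry.observe()['joints'].round(2))"; python3 -m handwheel '0 0.3 0 0 0 0;0 .6 0 0 0 0; 0 1 0 0 0 0;0 1 0 0 0 0'; python3 -c "
from fit import *
print(telemetry.observe()['joints'].round(2));go([-40,0,160])"
```

```text
[-0.62 -0.43 -0.38  1.07  0.03  3.14]
time_s: 3.78
position: [0.3453, -0.1969, 0.3519]
tcp_rot: [-3.094, -0.548, -0.553]
contact_force: [-0.1, 0.8, -0.8]
opening: 0.0857
finger_force: 0.0
[-0.55 -0.54 -0.42  1.14  0.05  3.14]
[-40, 0, 160] t 3.77 shift [ 1.55   1.815 -0.744] turn [-0.031  0.002 -0.181] tcp [0.531 0.021 0.263]
```

```bash
sed -i 's/R=np.c_\[F\[:,0\],-F\[:,1\],-F\[:,2\]\]/R=np.c_[-F[:,0],F[:,1],-F[:,2]]/; s/np.c_\[F\[:,0\],-F\[:,1\],-F\[:,2\]\].T/np.c_[-F[:,0],F[:,1],-F[:,2]].T/' fit.py; python3 -c "
from fit import *
o=telemetry.observe();print(-Rn.from_euler('xyz',o['tcp_rot']).as_matrix()[:,2]);go([-40,0,160])"
python3 -m handwheel '0 0 0 -.05 .03 .1; 0 0 0 -.1 .07 .2; 0 0 0 -.15 .1 .3; 0 0 0 -.2 .13 .4;0 0 0 -.25 .16 .5;0 0 0 -.3 .2 .6;0 0 0 -.35 .23 .7; 0 0 0 -.4 .26 .8'; python3 -c "
from fit import *
print(telemetry.observe()['joints'].round(2));go([-40,0,160])"
```

```text
[-0.46781526  0.23309929  0.85253364]
[-40, 0, 160] t 3.77 shift [ 1.55   1.815 -0.744] turn [-0.802  0.595  1.57 ] tcp [0.531 0.021 0.263]
time_s: 4.78
position: [0.3462, -0.198, 0.3513]
tcp_rot: [2.663, -0.051, 0.929]
contact_force: [-1.5, 0.1, 0.4]
opening: 0.0854
finger_force: 0.0
[-0.51 -0.48 -0.37  1.2  -0.02  1.71]
[-40, 0, 160] t 4.78 shift [ 1.543  1.825 -0.739] turn [-0.435  0.294  0.765] tcp [0.531 0.021 0.263]
```

```bash

python3 -m handwheel '0.1 .15 0 -.06 .04 .1; 0.2 .3 0 -.11 .07 .19; 0.3 .45 0 -.16 .11 .29; 0.4 .6 0 -.22 .15 .38;0.5 .7 0 -.27 .18 .48;0.6 .85 0 -.33 .22 .57;0.7 .95 0 -.38 .26 .67; 0.75 1 0 -.43 .29 .765'>/dev/null
python3 -m handwheel '0.2 .2 0 0 0 0;.5 .5 -.3 0 0 0;.8 .8 -.6 0 0 0;.8 .8 -.7 0 0 0;.8 .8 -.7 0 0 0'; python3 -c "
from fit import *
print(telemetry.observe()['joints'].round(2));go([-40,0,160]);d=snap('wrist','w2'); print(frame(p).T@(-cv2.Rodrigues(d['rvec'])[0].T@d['tvec']-p[:3])); where()
im=cv2.imread('pics/w2.png'); cv2.imwrite('pics/w2.png',(255*(im/255.)**0.5).astype('uint8'))
print(proj('w2',W(p,np.array([[-21,0,54],[0,23,0],[0,-23,0],[67,23,52],[67,-23,52],[-88,0,31]])*1e-3)).round())"
```

```text
time_s: 6.4
position: [0.5312, 0.0179, 0.2661]
tcp_rot: [3.132, 0.568, 2.319]
contact_force: [-1.0, -0.3, 0.1]
opening: 0.0853
finger_force: 0.0
[ 0.31 -0.11 -0.31  1.09 -0.5   1.05]
[-40, 0, 160] t 6.4 shift [ 0.001  0.025 -0.029] turn [-0.007  0.     0.003] tcp [0.531 0.021 0.263]
[-0.1090966  -0.0015131   0.28671375]
t 6.45 boom mm [-35.   -2.3 162.9] F_boom [-0.4 -0.2 -0.6] open 85.3 fing 0.0 rotErr [ 0.29  0.35 -0.62]
[[284. 229.]
 [308. 229.]
 [259. 230.]
 [312. 324.]
 [258. 325.]
 [283. 138.]]
```

View pics/w2.png

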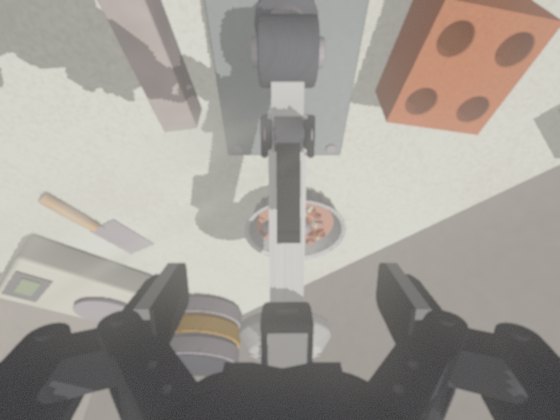

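The wrist view now has the boom along the image's vertical. The hinge is at about (289,137), the lever end at (289,242) and the box's foot edge at about (289,305). So the boom sits about 5 px to +y of my estimate. I'll take an enlarged crop to refine this.

```bash
python3 - <<'E'
from h import *
im=np.load("pics/w2.npz")["image"][:,:,::-1]
def c(x0,y0,w,h,s):
    q=cv2.resize(im[y0:y0+h,x0:x0+w],None,fx=s,fy=s,interpolation=cv2.INTER_CUBIC); q=(255*(q/255.)**.5).astype(np.uint8)
    for k in range(0,w,10): cv2.line(q,(k*s,0),(k*s,6 if (k+x0)%50 else 14),(0,255,0),1)
    for k in range(0,h,10): cv2.line(q,(0,k*s),(6 if (k+y0)%50 else 14,k*s),(0,255,0),1)
    return q
o=np.zeros((600,800,3),np.uint8); o[:,:400]=c(240,110,100,150,4); o[:480,400:]=c(240,250,100,120,4)
cv2.imwrite("pics/c2.png",o)
E
```

```text
(no output)
```

View pics/c2.png

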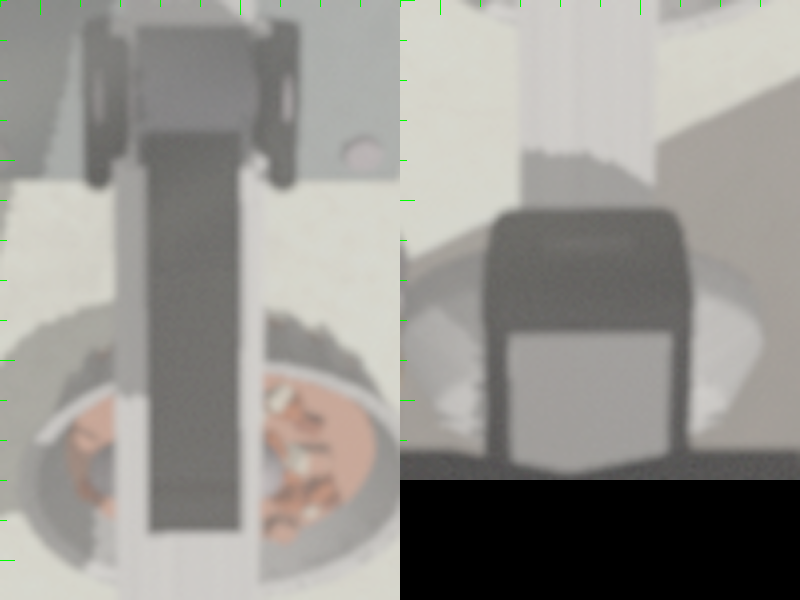

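```bash
python3 - <<'E'
from fit import *
p0=p.copy(); K=cam("w2")[0]; print(K.round(1).tolist())
T=lambda u,v:(248+(u-300)/5-.4,123+v/5-.4); S=lambda u,v:(230+u/6-.4,130+v/6-.4)
w=lambda u,v:(240+u/4-.4,110+v/4-.4)
# boom mm, image, px, weight, (use u, use v)
D=[((0,22,0),"w2",w(272,465),1,1,1),((0,-22,0),"w2",w(98,465),1,1,1),
((-14,9,57),"w2",w(242,530),1,1,.4),((-14,-9,57),"w2",w(148,530),1,1,.4),
((-88,22,31),"w2",w(298,105),1,1,.5),((-88,-22,31),"w2",w(85,105),1,1,.5),
((40,16,16),"w2",w(260,550),1,1,0),((40,-16,16),"w2",w(118,550),1,1,0),
((67,23,34),"w2",(312.5,305),1,1,0),((67,-23,34),"w2",(261.8,305),1,1,0),
((-16,0,54),"t0",T(478,324),1,.6,.6),((-16,0,54),"s0",S(229,376),1,.6,.6),
((104,0,52),"t0",T(620,180),1,.6,.6),((104,0,52),"s0",S(166,157),1,.6,.6)]
D[6]=((30,16,16),)+D[6][1:];D[7]=((30,-16,16),)+D[7][1:]
def res(q):
    r=[]
    for L,f,uv,_,a,b in D:
        e=proj(f,W(q,np.array(L)*1e-3))[0]-uv; k=1 if f=="w2" else 1.5
        r+=[e[0]*a*k,e[1]*b*k]
    return np.array(r)
s=least_squares(res,p0,loss="soft_l1"); q=s.x
for d,e in zip(D,res(q).reshape(-1,2).round(1)): print(d[0],d[1],e)
print(q,np.degrees(q[3]),q-p0); np.save("p.npy",q)
E
python3 -c "
from fit import *
where(); go([-19,0,100]); go([-19,0,54]);print((frame(p).T/.12).round(3))"
```

```text
[[322.3, 0.0, 282.0], [0.0, 322.3, 206.0], [0.0, 0.0, 1.0]]
(0, 22, 0) w2 [1.8 0.8]
(0, -22, 0) w2 [-0.6  1. ]
(-14, 9, 57) w2 [-0.3 -2.7]
(-14, -9, 57) w2 [-0.  -2.7]
(-88, 22, 31) w2 [ 1.5 -0.2]
(-88, -22, 31) w2 [-1.1 -0.2]
(30, 16, 16) w2 [-0.8  0. ]
(30, -16, 16) w2 [0.6 0. ]
(67, 23, 34) w2 [-0.4  0. ]
(67, -23, 34) w2 [0.2 0. ]
(-16, 0, 54) t0 [ 0.1 -0.1]
(-16, 0, 54) s0 [-0.3  1.7]
(104, 0, 52) t0 [ 0.4 -1.2]
(104, 0, 52) s0 [0.1 1.1]
[ 0.60982067 -0.05771626  0.16216423 -0.82204301] -47.09959499547709 [ 0.00247721  0.00152699 -0.00371652 -0.0102914 ]
t 6.45 boom mm [-33.4  -6.4 166.3] F_boom [-0.4 -0.2 -0.6] open 85.3 fing 0.0 rotErr [ 0.61  0.36 -0.12]
[-19, 0, 100] t 6.45 shift [ 0.312 -0.26  -0.398] turn [-0.007  0.002 -0.003] tcp [ 0.569 -0.014  0.22 ]
[-19, 0, 54] t 6.45 shift [ 0.454 -0.413 -0.719] turn [-0.007  0.002 -0.003] tcp [ 0.586 -0.032  0.181]
[[ 4.758 -5.12   4.539]
 [ 6.104  5.673  0.   ]
 [-3.09   3.325  6.989]]
```

The fit is consistent to within about 1–3 px. Now I'll descend over the lever tip.

```bash
python3 -m handwheel '.1 -.1 -.15 0 0 0;.2 -.2 -.3 0 0 0;.31 -.26 -.4 -.007 0 -.003;.36 -.31 -.5 -.007 0 -.003;.4 -.36 -.6 -.007 0 -.003;.454 -.413 -.72 -.007 0 -.003;.454 -.413 -.72 -.007 0 -.003' 120; python3 -c "
from fit import *
where(); go([-19,0,54])"
```

```text
time_s: 7.32
position: [0.5856, -0.0323, 0.1795]
tcp_rot: [3.14, 0.576, 2.318]
contact_force: [0.5, 0.5, -0.1]
opening: 0.0456
finger_force: 0.0
t 7.33 boom mm [-20.   -0.4  52.4] F_boom [-0.1  0.7 -0.1] open 45.6 fing 0.0 rotErr [ 0.01 -0.02 -0.09]
[-19, 0, 54] t 7.33 shift [0.002 0.003 0.016] turn [-0.     0.001  0.001] tcp [ 0.586 -0.032  0.181]
```

Now I'll close gently on the lever and watch the lateral force.

```bash
python3 -m handwheel '0 0 0 0 0 0;0 0 0 0 0 0;0 0 0 0 0 0;0 0 0 0 0 0;0 0 0 0 0 0;0 0 0 0 0 0' 215; python3 -c "
from fit import *
where()
c=np.array([-88,31.]); r=np.array([-20,52.4])-c
for a in np.radians([10,20,30,40,50,60,70,80,88,93]):
    d=np.array([[np.cos(a),-np.sin(a)],[np.sin(a),np.cos(a)]])@r-r
    print(round(np.degrees(a)),d.round(),(frame(p)@[d[0],0,d[1]]/120).round(3))"
```

```text
time_s: 8.07
position: [0.5858, -0.0324, 0.1818]
tcp_rot: [3.139, 0.579, 2.317]
contact_force: [-3.9, -2.0, 1.6]
opening: 0.0167
finger_force: 58.5
t 8.07 boom mm [-18.6  -0.4  54.1] F_boom [-0.1 -4.2  2. ] open 16.7 fing 58.5 rotErr [ 0.05 -0.18 -0.13]
10 [-5. 11.] [-0.058  0.062  0.059]
20 [-11.  22.] [-0.122  0.132  0.102]
30 [-20.  31.] [-0.19   0.205  0.128]
40 [-30.  39.] [-0.261  0.281  0.136]
50 [-41.  44.] [-0.331  0.356  0.126]
60 [-53.  48.] [-0.399  0.429  0.098]
70 [-65.  50.] [-0.462  0.498  0.054]
80 [-77.  49.] [-0.52   0.559 -0.006]
88 [-87.  47.] [-0.56   0.603 -0.064]
93 [-93.  45.] [-0.582  0.627 -0.105]
```

```bash
python3 -m handwheel '-.058 .062 .059 0 0 0;-.122 .132 .102 0 0 0;-.19 .205 .128 0 0 0;-.261 .281 .136 0 0 0;-.261 .281 .136 0 0 0'; python3 -c "
from fit import *
where()"; python3 -m handwheel '-.07 .075 -.01 0 0 0;-.138 .148 -.038 0 0 0;-.2 .217 -.082 0 0 0;-.259 .278 -.142 0 0 0;-.299 .322 -.2 0 0 0;-.299 .322 -.2 0 0 0';  python3 -c "
from fit import *
where()"
```

```text
time_s: 8.7
position: [0.5546, 0.0009, 0.1985]
tcp_rot: [3.14, 0.581, 2.317]
contact_force: [-2.2, -6.0, 0.9]
opening: 0.0171
finger_force: 59.7
t 8.7 boom mm [-47.9  -0.5  93. ] F_boom [ 2.9 -5.7 -0.8] open 17.1 fing 59.7 rotErr [ 0.01 -0.3  -0.12]
time_s: 9.45
position: [0.5193, 0.0393, 0.1766]
tcp_rot: [3.138, 0.584, 2.315]
contact_force: [-9.5, -3.6, 14.3]
opening: 0.0167
finger_force: 62.8
t 9.45 boom mm [-103.6   -0.3  103.1] F_boom [ 4.6 -9.4 14.1] open 16.7 fing 62.8 rotErr [ 0.1  -0.46 -0.2 ]
```

```bash
python3 -m handwheel '-.016 .017 -.01 0 0 0;-.032 .034 -.02 0 0 0;-.032 .034 -.02 0 0 0';  python3 -c "
from fit import *
where()"; python3 -m handwheel '0 0 0 0 0 0;0 0 0 0 0 0;0 0 0 0 0 0' 100; python3 -m handwheel '-.05 .05 .11 0 0 0;-.1 .11 .23 0 0 0;-.2 .21 .45 0 0 0;-.2 .21 .45 0 0 0' 0;  python3 -c "
from fit import *
where();go([0,0,165]);go([0,0,60]);go([0,0,0])
d=snap('wrist','w3',(180,0,400,400),2)
im=cv2.imread('pics/w3.png')[:600]; cv2.imwrite('pics/w3.png',(255*(im/255.)**0.5).astype('uint8'))"
```

```text
time_s: 9.82
position: [0.5159, 0.0428, 0.1726]
tcp_rot: [3.139, 0.584, 2.315]
contact_force: [2.4, -9.8, 0.9]
opening: 0.017
finger_force: 59.0
t 9.82 boom mm [-109.8   -0.4  102.4] F_boom [ 7.9 -4.9 -4. ] open 17.0 fing 59.0 rotErr [ 0.01 -0.44 -0.24]
time_s: 10.2
position: [0.5153, 0.045, 0.171]
tcp_rot: [3.138, 0.577, 2.317]
contact_force: [-0.2, 0.1, -1.0]
opening: 0.052
finger_force: 0.0
time_s: 10.7
position: [0.492, 0.0711, 0.2269]
tcp_rot: [3.134, 0.578, 2.316]
contact_force: [-1.2, 0.3, -0.8]
opening: 0.085
finger_force: 0.0
t 10.7 boom mm [-111.2    1.2  168.1] F_boom [-1.3 -0.7 -0.1] open 85.0 fing 0.0 rotErr [ 0.33 -0.14 -0.15]
[0, 0, 165] t 10.7 shift [ 0.53  -0.587  0.483] turn [-0.002  0.004 -0.001] tcp [0.556 0.001 0.285]
[0, 0, 60] t 10.7 shift [ 0.855 -0.936 -0.251] turn [-0.002  0.004 -0.001] tcp [ 0.595 -0.041  0.197]
[0, 0, 0] t 10.7 shift [ 1.04  -1.136 -0.67 ] turn [-0.002  0.004 -0.001] tcp [ 0.617 -0.065  0.146]
```

View pics/w3.png

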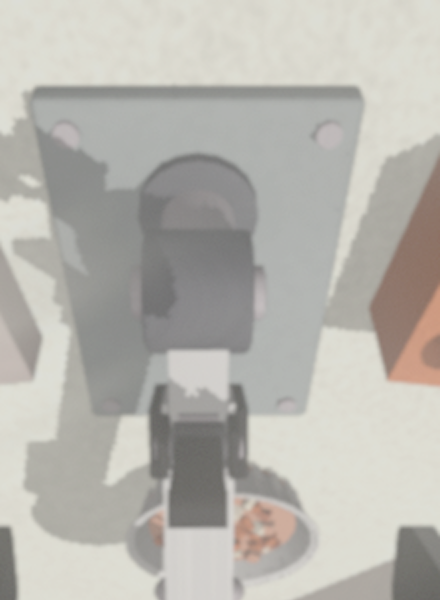

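The stand and collar are visible, and the lever's dark end is at about crop (197,525), which is pixel (278.5,262). I'll compare that with projections for different lever angles.

```bash
python3 -c "
from fit import *
for a in [0,.8,1.2,1.4,1.5,1.6]:
    b=a+np.radians(18.6); print(a,[proj('w3',W(p,np.array([-88+r*np.cos(b),0,31+r*np.sin(b)])*1e-3))[0].round() for r in(70.7,80)])
print(proj('w3',W(p,np.array([[-88,22,31],[-88,-22,31],[0,22,0],[0,-22,0]])*1e-3)).round())
print(-frame(p).T@p[:3]+frame(p).T@(-cv2.Rodrigues(cam('w3')[1])[0].T@cam('w3')[2]))"
```

```text
0 [array([279., 307.]), array([280., 318.])]
0.8 [array([279., 297.]), array([279., 309.])]
1.2 [array([279., 266.]), array([279., 274.])]
1.4 [array([279., 246.]), array([279., 250.])]
1.5 [array([279., 235.]), array([279., 238.])]
1.6 [array([279., 225.]), array([279., 225.])]
[[305. 224.]
 [254. 224.]
 [301. 293.]
 [258. 294.]]
[-0.18542432  0.00120574  0.2922585 ]
```

```bash
python3 -m handwheel '.11 -.12 .14 0 0 0;.22 -.24 .28 0 0 0;.22 -.24 .28 0 0 0;.22 -.24 .28 0 0 0;.33 -.36 .03 0 0 0;.437 -.471 -.209 0 0 0;.437 -.471 -.209 0 0 0' 255;  python3 -c "
from fit import *
where()"; python3 -m handwheel '-.048 .051 -.045 0 0 0;-.095 .102 -.091 0 0 0;-.124 .133 -.118 0 0 0;-.124 .133 -.118 0 0 0;'; python3 -c "
from fit import *
where()"
```

```text
time_s: 11.62
position: [0.5417, 0.0127, 0.1961]
tcp_rot: [-3.139, 0.575, 2.32]
contact_force: [0.3, 0.2, 0.4]
opening: 0.0001
finger_force: 0.0
t 11.62 boom mm [-63.6  -1.9 100.5] F_boom [0.3 0.3 0.3] open 0.1 fing 0.0 rotErr [-0.16  0.08  0.  ]
time_s: 12.12
position: [0.5286, 0.0301, 0.1859]
tcp_rot: [3.137, 0.578, 2.318]
contact_force: [-0.0, -0.2, 0.5]
opening: 0.0002
finger_force: 0.0
t 12.12 boom mm [-87.4   0.3 103.7] F_boom [ 0.4 -0.2  0.4] open 0.2 fing 0.0 rotErr [ 0.19 -0.09 -0.08]
```

```bash
python3 -m handwheel '-.019 .02 -.018 0 0 0;-.038 .041 -.036 0 0 0;-.038 .041 -.036 0 0 0;'; python3 -c "
from fit import *
where()"
```

```text
time_s: 12.5
position: [0.5242, 0.0344, 0.1811]
tcp_rot: [3.138, 0.577, 2.317]
contact_force: [1.1, -0.8, -0.1]
opening: -0.0001
finger_force: 0.6
t 12.5 boom mm [-9.520e+01 -1.000e-01  1.031e+02] F_boom [ 1.1  0.3 -0.8] open -0.1 fing 0.6 rotErr [ 0.12 -0.08 -0.12]
```

```bash
python3 -c "
from fit import *
go([0,0,103]);go([0,0,45]);go([0,0,-1])"
```

```text
[0, 0, 103] t 12.5 shift [ 0.453 -0.487  0.431] turn [-0.001  0.002  0.   ] tcp [ 0.579 -0.024  0.233]
[0, 0, 45] t 12.5 shift [ 0.632 -0.68   0.026] turn [-0.001  0.002  0.   ] tcp [ 0.6   -0.047  0.184]
[0, 0, -1] t 12.5 shift [ 0.775 -0.833 -0.296] turn [-0.001  0.002  0.   ] tcp [ 0.617 -0.066  0.146]
```

```bash
python3 -m handwheel '.15 -.16 .15 0 0 0;.3 -.32 .3 0 0 0;.453 -.487 .431 0 0 0;.453 -.487 .431 0 0 0;.54 -.58 .23 0 0 0;.632 -.68 .026 0 0 0;.632 -.68 .026 0 0 0' 0 >/dev/null;  python3 -m handwheel '.05 -.05 -.1 0 0 0;.1 -.1 -.2 0 0 0;.143 -.153 -.32 0 0 0;.143 -.153 -.32 0 0 0'; python3 -c "
from fit import *
where();go([0,0,-1])
d=snap('wrist','w4',(140,40,420,340),2)
im=cv2.imread('pics/w4.png'); cv2.imwrite('pics/w4.png',(255*(im/255.)**0.5).astype('uint8'))
print(proj('w4',W(p,np.array([[0,22,0],[0,-22,0]])*1e-3)).round())"
```

```text
time_s: 13.88
position: [0.6166, -0.0661, 0.1444]
tcp_rot: [3.14, 0.576, 2.318]
contact_force: [-0.1, 1.0, -0.1]
opening: 0.0854
finger_force: 0.0
t 13.88 boom mm [-0.6 -0.7 -2. ] F_boom [-0.8  0.6  0.3] open 85.4 fing 0.0 rotErr [ 0.02 -0.01 -0.09]
[0, 0, -1] t 13.88 shift [0.004 0.004 0.01 ] turn [-0.     0.001  0.001] tcp [ 0.617 -0.066  0.146]
[[334. 288.]
 [232. 288.]]
```

View pics/w4.png

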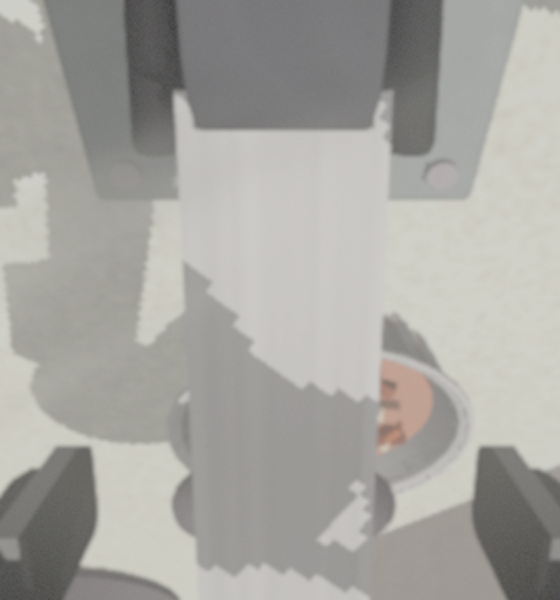

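The buttons show at crop (183,505) and (385,505). They are centred laterally between the fingers and about 1.6 mm further up the boom. I'll correct for that and pinch.

```bash
python3 -m handwheel '.01 -.01 .012 0 0 0;.01 -.01 .012 0 0 0;.01 -.01 .012 0 0 0;.01 -.01 .012 0 0 0;.01 -.01 .012 0 0 0;.01 -.01 .012 0 0 0' 200; python3 -c "
from fit import *
where()"
```

```text
time_s: 14.68
position: [0.6177, -0.0676, 0.1485]
tcp_rot: [3.14, 0.579, 2.317]
contact_force: [-8.7, -0.5, 7.3]
opening: 0.0313
finger_force: 60.3
t 14.68 boom mm [ 3.1 -1.   0.4] F_boom [-0.7 -6.7  9.2] open 31.3 fing 60.3 rotErr [ 0.03 -0.18 -0.12]
```

Opening is 31.3 mm, so the pads are on the walls and both buttons are flush. Now I'll slide out slowly.

```bash
python3 -m handwheel '.007 -.008 .007 0 0 0;.014 -.015 .014 0 0 0;.021 -.023 .02 0 0 0;.029 -.031 .027 0 0 0;.038 -.041 .036 0 0 0;.048 -.051 .045 0 0 0;.048 -.051 .045 0 0 0'; python3 -c "
from fit import *
where()"
```

```text
time_s: 15.55
position: [0.6206, -0.0708, 0.1513]
tcp_rot: [3.141, 0.571, 2.322]
contact_force: [-22.8, 14.8, 10.6]
opening: 0.0316
finger_force: 61.4
t 15.55 boom mm [ 8.4 -1.   0.4] F_boom [-16.3  -6.7  23.2] open 31.6 fing 61.4 rotErr [0.09 0.3  0.1 ]
```

```bash
python3 -m handwheel '-.006 .007 .014 0 0 0;.001 0 .021 0 0 0;.008 -.008 .028 0 0 0;.015 -.016 .035 0 0 0;.022 -.023 .041 0 0 0;.029 -.031 .048 0 0 0;.029 -.031 .048 0 0 0'; python3 -c "
from fit import *
where()"
```

```text
time_s: 16.42
position: [0.6245, -0.075, 0.1551]
tcp_rot: [-3.141, 0.57, 2.322]
contact_force: [-10.1, 8.9, -3.9]
opening: 0.0315
finger_force: 62.0
t 16.43 boom mm [15.2 -1.   0.5] F_boom [-13.3  -1.4   4.1] open 31.5 fing 62.0 rotErr [0.03 0.36 0.14]
```

```bash
cat > slip.py <<'E'
from fit import *
import sys
d=snap('wrist',sys.argv[1])
a=np.load('pics/w4.npz')['image']; b=d['image']; T=cv2.cvtColor(a[75:125,195:365],cv2.COLOR_RGB2GRAY); I=cv2.cvtColor(b,cv2.COLOR_RGB2GRAY)
m=cv2.matchTemplate(I[20:200,150:410],T,cv2.TM_CCOEFF_NORMED); _,v,_,l=cv2.minMaxLoc(m); print("collar moved px",l[0]+150-195,l[1]+20-75,round(v,2)); where()
E
python3 slip.py w5
```

```text
collar moved px 2 -15 0.97
t 16.48 boom mm [15.2 -1.   0.5] F_boom [-13.3  -2.1   5.4] open 31.4 fing 62.0 rotErr [0.03 0.36 0.14]
```

```bash
cat >> slip.py <<'E'
for L in ([-85,0,31],[-80,0,45]):
    L=np.array(L,float); v0=proj('w4',W(p,L*1e-3))[0,1]; vm=v0+l[1]+20-75
    s=np.arange(-5,45,.1); v=np.array([proj(sys.argv[1],W(p,(L+[k,0,0])*1e-3))[0,1] for k in s]); print("z",L[2],"travel mm",s[np.argmin(abs(v-vm))].round(1),"px/mm",((v[-1]-v[0])/50).round(2))
E
python3 slip.py w5b
```

```text
collar moved px 2 -16 0.97
t 16.52 boom mm [15.2 -1.1  0.5] F_boom [-13.1  -2.4   4. ] open 31.4 fing 62.1 rotErr [0.03 0.36 0.13]
z 31.0 travel mm 11.8 px/mm 3.92
z 45.0 travel mm 12.5 px/mm 4.48
```

```bash
python3 -m handwheel '.01 -.011 .01 0 0 0;.02 -.021 .019 0 0 0;.03 -.032 .029 0 0 0;.04 -.043 .038 0 0 0;.049 -.053 .047 0 0 0;.057 -.062 .055 0 0 0;.062 -.067 .059 0 0 0;.062 -.067 .059 0 0 0'; python3 slip.py w6
```

```text
time_s: 17.52
position: [0.6324, -0.0835, 0.1627]
tcp_rot: [-3.141, 0.571, 2.322]
contact_force: [-7.8, 5.6, -3.2]
opening: 0.0317
finger_force: 61.8
collar moved px 2 -16 0.96
t 17.57 boom mm [29.1 -1.1  0.5] F_boom [-10.   -1.2   1.8] open 31.2 fing 61.8 rotErr [0.01 0.28 0.1 ]
z 31.0 travel mm 25.6 px/mm 4.31
z 45.0 travel mm 26.3 px/mm 5.0
```

```bash
python3 -m handwheel '.001 -.001 .001 0 0 0;.002 -.002 .002 0 0 0;.004 -.004 .004 0 0 0;.005 -.005 .005 0 0 0;.006 -.007 .006 0 0 0;.007 -.008 .007 0 0 0;.009 -.009 .009 0 0 0;.009 -.009 .009 0 0 0'>/dev/null; python3 -c "
from fit import *
where()"; python3 -m handwheel '.001 -.001 .001 0 0 0;.002 -.002 .002 0 0 0;.003 -.003 .003 0 0 0;.004 -.004 .004 0 0 0;.005 -.005 .005 0 0 0;.005 -.005 .005 0 0 0;.005 -.005 .005 0 0 0'>/dev/null; python3 -c "
from fit import *
where()"
```

```text
t 18.57 boom mm [33.3 -1.   0.5] F_boom [-5.4 -5.4 -7.2] open 31.1 fing 60.6 rotErr [-0.02  0.06 -0.04]
t 19.45 boom mm [33.4 -1.1  0.5] F_boom [-8.6 -4.9 -5.6] open 31.3 fing 60.8 rotErr [-0.02  0.14 -0.  ]
```

The sleeve sprang to 30.2 mm of travel and then stopped: 1 mm more command moved it only 0.1 mm. I'll ease back and release.

```bash
python3 -m handwheel '-.005 .005 -.005 0 0 0;-.005 .005 -.005 0 0 0' >/dev/null; python3 -m handwheel '0 0 0 0 0 0;0 0 0 0 0 0;0 0 0 0 0 0;0 0 0 0 0 0;0 0 0 0 0 0' 0; python3 slip.py w7; python3 -m handwheel '-.04 .04 .085 0 0 0;-.09 .1 .21 0 0 0;-.18 .2 .42 0 0 0;-.26 .28 .59 0 0 0;-.26 .28 .59 0 0 0';python3 -c "
from fit import *
where(); d=snap('wrist','w8',(140,40,420,340),2)
im=cv2.imread('pics/w8.png'); cv2.imwrite('pics/w8.png',(255*(im/255.)**0.5).astype('uint8'))
print((2*(proj('w8',W(p,np.array([[1.5,22,0],[1.5,-22,0],[-58,22,31],[-57.5-22,0,31+67]])*1e-3))-[140,40])).round())"
```

```text
time_s: 20.32
position: [0.6364, -0.0858, 0.1671]
tcp_rot: [3.138, 0.578, 2.317]
contact_force: [0.3, 1.1, -0.5]
opening: 0.0853
finger_force: 0.0
collar moved px -4 -21 0.95
t 20.38 boom mm [34.9  0.2  1.6] F_boom [ 1.  -1.5  0.9] open 85.7 fing 0.0 rotErr [ 0.13 -0.1  -0.13]
z 31.0 travel mm 30.1 px/mm 4.46
z 45.0 travel mm 30.8 px/mm 5.2
time_s: 21.0
position: [0.6057, -0.0515, 0.2405]
tcp_rot: [3.134, 0.58, 2.316]
contact_force: [-0.0, 0.8, 0.1]
opening: 0.0854
finger_force: 0.0
t 21.0 boom mm [36.4  1.1 88.4] F_boom [-0.5  0.5  0.4] open 85.4 fing 0.0 rotErr [ 0.32 -0.24 -0.17]
[[ 343.  255.]
 [ 211.  256.]
 [ 360.   50.]
 [ 271. -158.]]
```

View pics/w8.png

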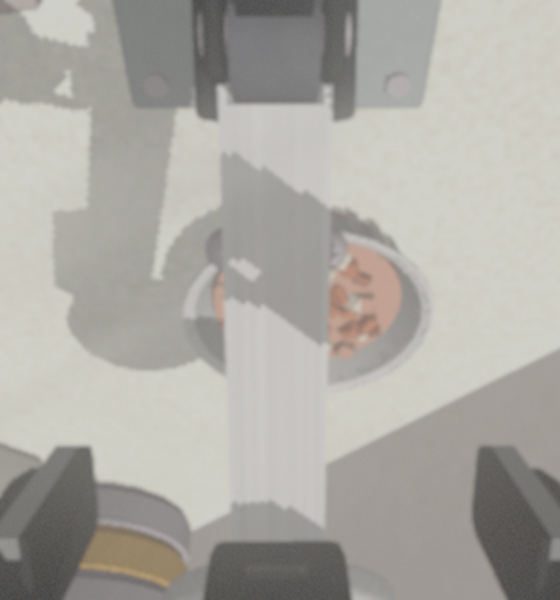

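Both buttons are out, symmetric at crop (212,247) and (340,247), with the sleeve at about 30 mm. Next I'll go back over the lever.

```bash
python3 -c "
from fit import *
go([30,0,165]);go([-81,-.5,165]);go([-81,-.5,100])"
```

```text
[30, 0, 165] t 21.05 shift [-0.272  0.284  0.52 ] turn [-0.001  0.003 -0.   ] tcp [ 0.573 -0.018  0.301]
[-81, -0.5, 165] t 21.05 shift [-0.803  0.849  0.017] turn [-0.001  0.003 -0.   ] tcp [0.509 0.05  0.241]
[-81, -0.5, 100] t 21.05 shift [-0.603  0.633 -0.438] turn [-0.001  0.003 -0.   ] tcp [0.533 0.024 0.186]
```

```bash
python3 -m handwheel '-.14 .14 .26 0 0 0;-.27 .284 .52 0 0 0;-.4 .43 .39 0 0 0;-.53 .57 .27 0 0 0;-.67 .71 .14 0 0 0;-.8 .85 .017 0 0 0;-.8 .85 .017 0 0 0;-.8 .85 .017 0 0 0' >/dev/null; python3 -m handwheel '.05 -.05 -.11 0 0 0;.1 -.11 -.23 0 0 0;.15 -.16 -.34 0 0 0;.2 -.216 -.455 0 0 0;.2 -.216 -.455 0 0 0' 100;python3 -c "
from fit import *
where();go([-81,-.5,100])"
```

```text
time_s: 22.68
position: [0.5331, 0.0226, 0.1844]
tcp_rot: [3.139, 0.577, 2.316]
contact_force: [-0.0, -1.1, -0.3]
opening: 0.0522
finger_force: 0.0
t 22.68 boom mm [-81.   -1.5  97.8] F_boom [ 0.5 -0.8 -0.6] open 52.2 fing 0.0 rotErr [-0.   -0.07 -0.19]
[-81, -0.5, 100] t 22.68 shift [-0.     0.013  0.015] turn [-0.     0.001  0.002] tcp [0.533 0.024 0.186]
```

```bash
python3 -m handwheel '0 .012 .015 0 0 0;0 .012 .015 0 0 0;0 .012 .015 0 0 0;0 .012 .015 0 0 0;0 .012 .015 0 0 0;0 .012 .015 0 0 0' 215 >/dev/null; python3 -c "
from fit import *
where()
o=telemetry.observe();F=frame(p);g=F.T@(o['position']+0-p[:3])*1e3+[0,0,H*1e3]
c=np.array([-57.5,31.]); r=np.array([g[0],g[2]])-c; print(np.hypot(*r),np.degrees(np.arctan2(r[1],r[0])))
for a in -np.radians([10,20,30,40,50,60,70,80,85,90]):
    d=np.array([[np.cos(a),-np.sin(a)],[np.sin(a),np.cos(a)]])@r-r
    print(round(np.degrees(a)),d.round(),(frame(p)@[d[0],0,d[1]]/120).round(3))"
```

```text
t 23.43 boom mm [-80.7  -0.4 102.1] F_boom [-0.2 -5.1  6.8] open 16.9 fing 58.4 rotErr [ 0.09 -0.19 -0.11]
74.79416095726222 108.05513653128669
-10 [13.  3.] [ 0.051 -0.055  0.078]
-20 [26.  4.] [ 0.111 -0.12   0.142]
-30 [39.  2.] [ 0.178 -0.191  0.19 ]
-40 [51. -2.] [ 0.249 -0.268  0.22 ]
-50 [63. -8.] [ 0.322 -0.347  0.231]
-60 [ 73. -15.] [ 0.396 -0.426  0.224]
-70 [ 82. -25.] [ 0.468 -0.503  0.198]
-80 [ 89. -36.] [ 0.535 -0.576  0.154]
-85 [ 92. -42.] [ 0.567 -0.61   0.125]
-90 [ 94. -48.] [ 0.597 -0.642  0.093]
```

```bash
python3 -m handwheel '.051 -.055 .078 0 0 0;.111 -.12 .142 0 0 0;.178 -.191 .19 0 0 0;.249 -.268 .22 0 0 0;.322 -.347 .231 0 0 0;.322 -.347 .231 0 0 0'>/dev/null; python3 -c "
from fit import *
where()"; python3 -m handwheel '.074 -.079 -.007 0 0 0;.146 -.156 -.033 0 0 0;.213 -.229 -.077 0 0 0;.245 -.263 -.106 0 0 0;.275 -.295 -.138 0 0 0;.275 -.295 -.138 0 0 0;.275 -.295 -.138 0 0 0'; python3 -c "
from fit import *
where()"
```

```text
t 24.18 boom mm [-19.3  -0.6  93.1] F_boom [-2.4 -3.2  0.4] open 16.5 fing 58.4 rotErr [ 0.04 -0.   -0.07]
time_s: 25.05
position: [0.6045, -0.0528, 0.1994]
tcp_rot: [3.139, 0.58, 2.316]
contact_force: [-4.3, -4.7, 3.4]
opening: 0.0155
finger_force: 58.9
t 25.05 boom mm [14.1 -0.5 53.8] F_boom [ 2.3 -6.3  2.6] open 15.5 fing 58.9 rotErr [ 0.03 -0.25 -0.15]
```

```bash
python3 -m handwheel '.009 -.01 -.021 0 0 0;.009 -.01 -.021 0 0 0;.009 -.01 -.021 0 0 0'>/dev/null; python3 -c "
from fit import *
where()"; python3 -m handwheel '-.009 .01 .021 0 0 0;-.009 .01 .021 0 0 0;-.009 .01 .021 0 0 0;-.009 .01 .021 0 0 0' 60 >/dev/null;  python3 -m handwheel '-.03 .03 .07 0 0 0;-.1 .11 .22 0 0 0;-.2 .22 .47 0 0 0;-.25 .27 .56 0 0 0;-.25 .27 .56 0 0 0';python3 -c "
from fit import *
where(); d=snap('wrist','w9'); snap('top','t9'); snap('side','s9')
for a in (0,.06,.12,.2,.3):
  b=a+np.arctan2(26,76); q=np.array([-57.7+80.3*np.cos(b),0,31+80.3*np.sin(b)])
  print(a,proj('w9',W(p,q*1e-3))[0].round(1))
im=cv2.imread('pics/w9.png')[0:260,180:400]; im=cv2.resize(im,None,fx=2,fy=2); cv2.imwrite('pics/w9.png',(255*(im/255.)**0.5).astype('uint8'))"
```

```text
t 25.43 boom mm [14.6 -0.2 51.3] F_boom [ 3.9 -5.6  4.6] open 15.5 fing 58.4 rotErr [ 0.09 -0.3  -0.21]
time_s: 26.55
position: [0.5749, -0.0189, 0.2662]
tcp_rot: [3.136, 0.579, 2.317]
contact_force: [0.4, 0.6, -0.8]
opening: 0.0654
finger_force: 0.0
t 26.55 boom mm [ 12.8   0.8 134.4] F_boom [-0.6  0.7 -0.5] open 65.4 fing 0.0 rotErr [ 0.23 -0.15 -0.13]
0 [279.6 230.5]
0.06 [279.6 230.7]
0.12 [279.5 230.3]
0.2 [279.5 229.2]
0.3 [279.4 226.4]
```

View pics/w9.png

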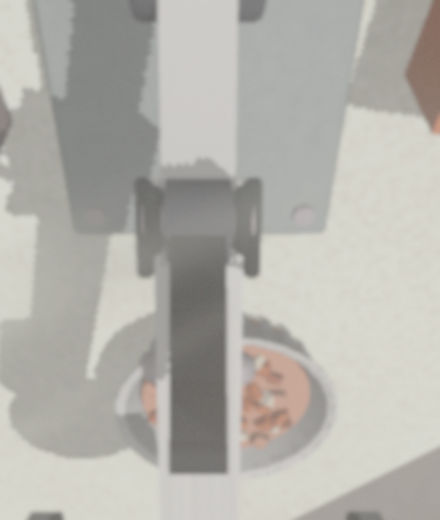

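The wrist view shows the lever lying along the sleeve, with its end at crop (197,472). This view is insensitive to the lever's angle, so I'll press down with closed fingertips to make sure it is shut.

```bash
python3 -m handwheel '0 0 0 0 0 0;0 0 0 0 0 0;-.02 .03 -.02 0 0 0;.05 -.05 -.17 0 0 0;.12 -.12 -.34 0 0 0;.12 -.12 -.34 0 0 0' 255 >/dev/null; python3 -c "
from fit import *
where();go([6,0,77]);go([6,0,72])"
```

```text
t 27.45 boom mm [ 6.3  0.4 86.9] F_boom [-0.9 -1.1 -0.1] open -0.1 fing 0.0 rotErr [ 0.01 -0.01 -0.1 ]
[6, 0, 77] t 27.45 shift [ 0.027 -0.033 -0.071] turn [-0.     0.001  0.001] tcp [ 0.592 -0.038  0.214]
[6, 0, 72] t 27.45 shift [ 0.042 -0.05  -0.106] turn [-0.     0.001  0.001] tcp [ 0.593 -0.04   0.21 ]
```

```bash
python3 -m handwheel '.013 -.016 -.035 0 0 0;.027 -.033 -.071 0 0 0;.027 -.033 -.071 0 0 0' >/dev/null; python3 -c "
from fit import *
where()"; python3 -m handwheel '.005 -.005 -.011 0 0 0;.009 -.01 -.021 0 0 0;.009 -.01 -.021 0 0 0' >/dev/null; python3 -c "
from fit import *
where()"; python3 -m handwheel '.003 -.003 -.007 0 0 0;.006 -.007 -.014 0 0 0;.006 -.007 -.014 0 0 0' >/dev/null; python3 -c "
from fit import *
where()"
```

```text
t 27.82 boom mm [ 8.1  1.5 82.1] F_boom [-6.5 -6.1 27.2] open 0.0 fing 13.3 rotErr [ 0.37 -0.18 -0.13]
t 28.2 boom mm [ 8.5  1.8 80.9] F_boom [-9.  -8.2 40.8] open 0.2 fing 19.7 rotErr [ 0.48 -0.22 -0.13]
t 28.57 boom mm [ 8.7  1.9 80. ] F_boom [-11.  -10.1  47.9] open 0.0 fing 24.1 rotErr [ 0.55 -0.24 -0.13]
```

The lever holds 48 N with no give, and it needs only about 5 N to move, so it is on its shut stop. I'll retract and do a final check from the side.

```bash
python3 -m handwheel '-.05 .05 .12 0 0 0;-.15 .16 .35 0 0 0;-.25 .27 .56 0 0 0;-.4 .5 .9 0 0 0;-.5 .6 .9 0 0 0;-.5 .6 .9 0 0 0;-.5 .6 .9 0 0 0'; python3 -c "
from fit import *
where(); snap('wrist','wA')
im=cv2.imread('pics/wA.png'); cv2.imwrite('pics/wA.png',(255*(im/255.)**0.5).astype('uint8'))
for a in (0,.12,.3,.6): 
  b=a+np.arctan2(26,76); q=np.array([-57.7+80.3*np.cos(b),0,31+80.3*np.sin(b)]); print(a,proj('wA',W(p,q*1e-3))[0].round(1))
print(proj('wA',W(p,np.array([[0,22,0],[0,-22,0],[-58,22,31]])*1e-3)).round())"
```

```text
time_s: 29.45
position: [0.5339, 0.032, 0.3185]
tcp_rot: [3.14, 0.577, 2.318]
contact_force: [0.4, -0.7, -0.8]
opening: -0.0
finger_force: 0.0
t 29.45 boom mm [-13.3   5.4 213.7] F_boom [ 0.2 -0.1 -1.1] open -0.0 fing 0.0 rotErr [ 0.05 -0.06 -0.07]
0 [275.5 225.5]
0.12 [275.3 225.2]
0.3 [275.  222.1]
0.6 [274.4 209.5]
[[297. 191.]
 [256. 191.]
 [299. 139.]]
```

View pics/wA.png

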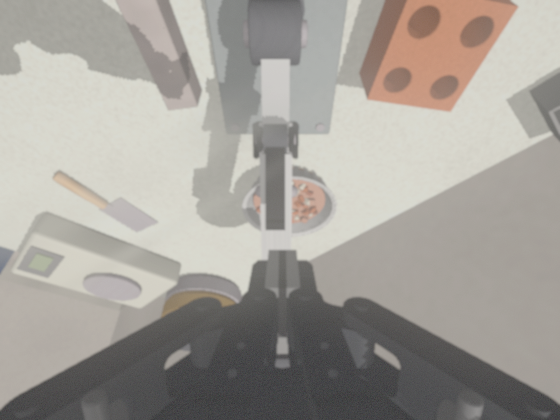

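The lever end is at about (276,228), which matches shut. The collar is at (276,140), which matches 30 mm of travel. The gripper is clear and the bench items look undisturbed, so I'll hand in.

```bash
python3 -c "
from h import *
print(workorder.close_job())"
```

```text
the job is handed in; nothing more can be done
None
```

The boom is extended by one hole (about 30 mm), both buttons are out in the next holes, the cam lever is shut, and the job was handed in after about 30 s of robot time; no verdict came back.

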